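Set up the finger-prick test station

TASK

Get the finger-prick test station ready: stand the slim capillary vial, the stout test-strip vial, the small carton and the large carton each in the grey holder whose recess matches its shape and size, seated flat on the recess floor, vials upright and cartons lying flat as they are now, lengthwise in the recess. Leave the timer and the tally counter where they are.

Things in the scene. Friction and masses are not known exactly. Their poses are not given: they have to be found in the camera images.
- capillary_vial: Slim upright round vial of glass capillaries with a blue cap, 24 mm diameter, 77 mm tall (clear body 22 mm wide below, cap from 66 mm up). Loose, 0.03 kg. Origin: centre of its underside, z up.
- strip_vial: Stout white upright round test-strip vial, body 41 mm diameter, 106 mm tall, its closed flip lid 43 mm diameter from 96 mm up with a small hinge at its own +x side (48 mm over the hinge). The lid does not open; grip it high (85 to 90 mm up), so that it does not jam between the finger links. Loose, 0.045 kg. Origin: centre of its underside, z up.
- small_carton: Small white printed carton lying flat, 30 (its x) x 56 (its y) x 26 (its z, up) mm. Loose, 0.05 kg. Origin: centre of its underside.
- large_carton: Larger blue and white printed carton lying flat, 45 (its x) x 75 (its y) x 40 (its z, up) mm. Loose, 0.05 kg. Origin: centre of its underside.
- holder_small_round: Holder: mid-grey moulded block fixed to the worktop, 64 x 64 mm outside, 12 mm high, with one round, 40 mm wide recess 6 mm deep (recess floor 6 mm, rim 12 mm above the worktop; rim edge bevelled 2 mm). Origin: centre of its underside, below the centre of the recess; z up.
- holder_large_round: Holder: mid-grey moulded block fixed to the worktop, 82 x 82 mm outside, 12 mm high, with one round, 59 mm wide recess 6 mm deep (recess floor 6 mm, rim 12 mm above the worktop; rim edge bevelled 2 mm). Origin: centre of its underside, below the centre of the recess; z up.
- holder_small_oblong: Holder: mid-grey moulded block fixed to the worktop, 64 x 90 mm outside, 12 mm high, with one rectangular, 46 x 72 mm recess 6 mm deep (recess floor 6 mm, rim 12 mm above the worktop; rim edge bevelled 2 mm). Origin: centre of its underside, below the centre of the recess; its x along the short side of the recess, y along the long side, z up.
- holder_large_oblong: Holder: mid-grey moulded block fixed to the worktop, 80 x 110 mm outside, 12 mm high, with one rectangular, 61 x 91 mm recess 6 mm deep (recess floor 6 mm, rim 12 mm above the worktop; rim edge bevelled 2 mm). Origin: centre of its underside, below the centre of the recess; its x along the short side of the recess, y along the long side, z up.
- timer: Bystander: flat white-grey digital timer, 66 x 62 x 19 mm, loose, not to be moved. Origin: centre of its underside. It lies in front of a tall fixed microscope that fills x > 0.47 m for y from -0.13 to 0.08: carry things past in front of it (x about 0.34), and move outward only once beyond it. The goods start to its right (y < 0), the holders stand to its left.
- tally_counter: Bystander: flat round grey metal tally counter with a finger ring, 53 x 83 x 22 mm, loose on the worktop at the right, not to be moved. Origin: centre of its underside.

How it is judged:
At the end, for the whole second after the job is handed in: Each thing is in its matching holder: within 14 mm of the recess centre, underside 3 to 9 mm above the worktop (on the recess floor), upright within 0.12 rad, cartons lengthwise within 0.4 rad, at rest (under 0.02 m/s); timer and tally counter within 20 mm of their start (horizontal distance between capillary_vial and holder_small_round below 0.014 m and z of capillary_vial in the frame of holder_small_round between 0.003 and 0.009 m and angle between each of capillary_vial, strip_vial, small_carton, large_carton's own z axis and vertical below 0.12 rad and linear speed of each of capillary_vial, strip_vial, small_carton, large_carton below 0.02 m/s and horizontal distance between strip_vial and holder_large_round below 0.014 m and z of strip_vial in the frame of holder_large_round between 0.003 and 0.009 m and horizontal distance between small_carton and holder_small_oblong below 0.014 m and z of small_carton in the frame of holder_small_oblong between 0.003 and 0.009 m and angle between the y axis of small_carton and the y axis of holder_small_oblong, either way round below 0.4 rad and horizontal distance between large_carton and holder_large_oblong below 0.014 m and z of large_carton in the frame of holder_large_oblong between 0.003 and 0.009 m and angle between the y axis of large_carton and the y axis of holder_large_oblong, either way round below 0.4 rad and distance of each of timer, tally_counter from where it was at the start of the episode below 0.02 m); the robot touches nothing.
It fails at once if the timer is pushed away from its place (more than 20 mm) (distance of timer from where it was at the start of the episode above 0.02 m).
It fails at once if the tally counter is pushed away from its place (more than 20 mm) (distance of tally_counter from where it was at the start of the episode above 0.02 m).
It also fails if it takes over 144 s, if anything falls off the work surface, if the arm or the gripper's body presses on something with over 40 N, if the wrist force passes 120 N, or if a joint passes its speed limit or range.

ROBOT

A 6-joint arm with a two-finger parallel gripper is mounted at the origin on a cart in front of the work surface, level with it; the furniture and walls round the work are solid. World frame = base frame: x ahead of the robot, y to its left, z up, the work surface at z = 0. Lengths are in m, angles in rad, forces in N, time in s.
With the tool pointing down it reaches from about 0.35 to 0.975 m from the base axis. Payload 7.1 kg.
Tool frame: the origin (TCP) lies midway between the tips of the shut fingers; the grasp point (between the pads) lies 19 mm behind it; z points along the fingers, y is the line along which they close (so a half turn about z gives the same grasp; the last joint's range is limited). The gripper opens to 88 mm and grips with 3 to 60 N. Pads are 20 mm wide; open, the fingers measure 115 mm over their backs; the gripper's body (75 mm by 178 mm) begins 61 mm behind the grasp point.
Start: joints at [-1.32, 0.423, 1.63, -0, 1.089, -0.019], TCP at [0.167, -0.602, 0.223] pointing down, gripper open.
Joint ranges: [-3, 3], [-0.9, 2.11], [0.09, 2.58], [-1.31, 4.45], [0.11, 2.69], [-2.54, 2.54]. Speed limits (rad/s): [2.39, 2.39, 3.01, 3.14, 3.14, 3.14].

INTERFACE

Orientations are given as a unit quaternion [w, x, y, z].
In Python, from station import move_pose, movel, movej, command_gripper, wait, inverse_kinematics, read_camera, camera_info, MotionError, job_done, get_time, get_joint_pos, get_qvel, get_effort, get_tcp_pos, get_ee_rot, get_ft_force, get_ft_torque, get_grip_width, get_finger_force gives the robot as it stands. Calls block until the motion is done:
- move_pose(position, orientation): joint-space move of the TCP to a pose.
- movel(position, frame=None, v=0.15, until_force=None): straight line of the TCP; frame=None keeps the orientation; v is the mean speed in m/s. With until_force (N) it stops when the force on the tool has changed by that much, and returns True; else False.
- movej(angles): joint-space move.
- command_gripper(opening): opening from 0.0 (shut) to 1.0 (fully open); the grip force is fixed at half the most; returns when the fingers have stopped.
- wait(seconds).
- inverse_kinematics(position, orientation): joint angles nearest the present ones, or None.
- read_camera(name): name is "scene" or "top"; returns the picture (420x560x3 uint8, red, green, blue); there is no depth.
- camera_info(name): a dict with "intrinsics" (3x3 intrinsics, pixels), "dist" ([k1, k2, p1, p2, k3] as OpenCV has them; the pictures are not rectified), "T" (4x4, takes a point from camera to world coordinates). Camera axes: x right, y up, looking along -z (the intrinsics and any distortion apply to the point x, -y, -z); pixel columns grow to the right and rows downward; lengths in m; the calibration is good to about 2 mm. A picture is of the moment at which its call begins. camera_info takes no time and is no camera call.
A pose or a line that the arm cannot do raises MotionError and nothing moves.
- job_done(): hands the job in; it is judged then, once.
Readings, each from a call of its own:
- get_time(): time.
- get_joint_pos(): joint angles.
- get_qvel(): joint speeds.
- get_effort(): joint torques, N m.
- get_tcp_pos(): TCP position.
- get_ee_rot(): TCP orientation.
- get_ft_force(): force on the tool from outside, world axes, zero at the start.
- get_ft_torque(): the same for the moment, N m.
- get_grip_width(): opening from 0.0 (shut) to 1.0 (fully open).
- get_finger_force(): force on a finger pad.
Only numpy, scipy, OpenCV 4.12 (cv2) and the standard library are available. Lean on these libraries where they do the work, as an engineer would, in place of code of your own. Each camera call takes 0.05 s, during which the arm holds its last target. There are 200 camera calls.

## Working session

There is one attempt and no reset: what is moved stays moved. The work goes in short steps, each a Python script; the robot and the scene stay as the last script left them, time stands still between calls to the robot, and variables do not carry over. Pictures are saved under pics/ and viewed, at most 14 in all, crops included, and the job is handed in when it is done.

```bash
mkdir -p pics; ls; python3 - <<'E'
from station import *
import cv2,numpy as np
for n in("scene","top"):
    im=read_camera(n); cv2.imwrite(f"pics/{n}0.png",im[:,:,::-1])
    c=camera_info(n); print(n,np.round(c["intrinsics"],1).tolist(),c["dist"],np.round(c["T"],3).tolist())
print(get_time(),get_ee_rot())
E
```

```text
pics
scene [[538.6, 0.0, 295.9], [0.0, 538.6, 207.3], [0.0, 0.0, 1.0]] [0.04291342 0.         0.         0.         0.        ] [[0.719, 0.279, -0.637, -0.486], [-0.695, 0.262, -0.67, -1.098], [-0.02, 0.924, 0.382, 0.642], [0.0, 0.0, 0.0, 1.0]]
top [[396.1, 0.0, 275.6], [0.0, 396.1, 204.4], [0.0, 0.0, 1.0]] [-0.10354474  0.          0.          0.          0.        ] [[-0.016, 0.991, -0.133, 0.371], [-1.0, -0.015, 0.003, -0.034], [0.001, 0.133, 0.991, 1.079], [0.0, 0.0, 0.0, 1.0]]
0.1 [-6.57752667e-04  9.90913927e-01  1.34495915e-01 -6.70085932e-05]
```

View pics/scene0.png

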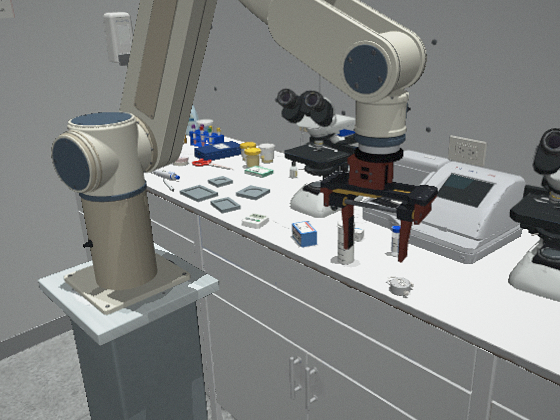

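View pics/top0.png

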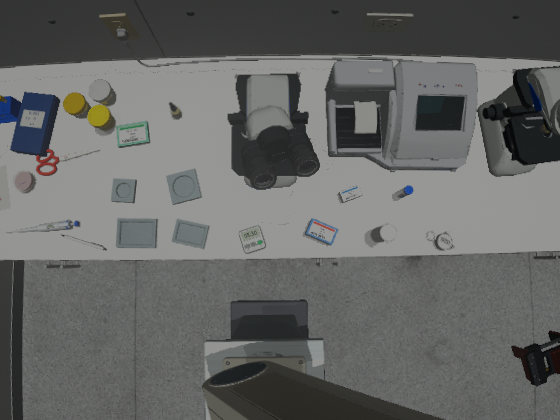

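Scene: holders lie left, goods right. Top: small round holder (123,190), large round (183,186), large oblong (137,233), small oblong (190,233), timer (252,239), large carton (321,231), small carton (350,193), capillary vial (405,190), strip vial (385,233), counter (443,240).

```bash
python3 - <<'E'
import cv2,numpy as np
t=cv2.imread("pics/top0.png"); s=cv2.imread("pics/scene0.png")
a=cv2.resize(t[165:260,100:230],None,fx=4,fy=4,interpolation=cv2.INTER_CUBIC)
b=cv2.resize(t[175:260,290:460],None,fx=4,fy=4,interpolation=cv2.INTER_CUBIC)
c=np.zeros((a.shape[0]+b.shape[0]//2,800,3),np.uint8)
cv2.imwrite("pics/c1.png",b)
cv2.imwrite("pics/c2.png",cv2.resize(s[160:300,170:425],None,fx=3,fy=3,interpolation=cv2.INTER_CUBIC))
cv2.imwrite("pics/c3.png",a)
E
```

```text
(no output)
```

View pics/c1.png

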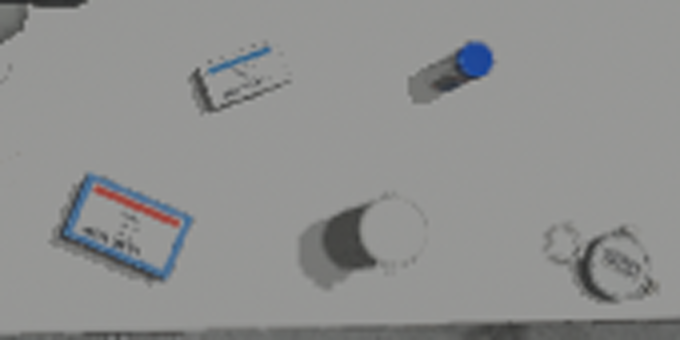

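View pics/c2.png

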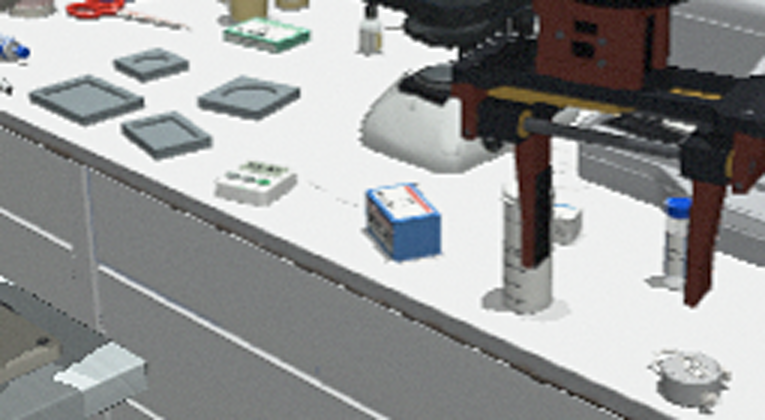

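View pics/c3.png

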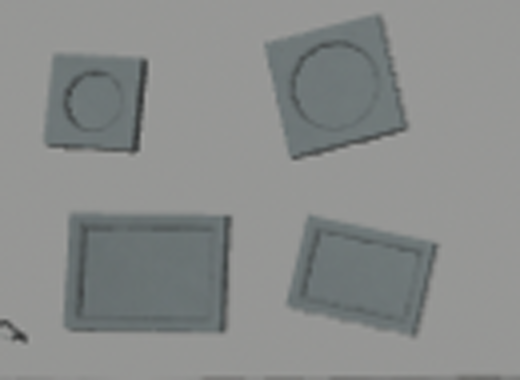

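```bash
cat > lib.py <<'E'
from station import *
import cv2, numpy as np
CI={n:camera_info(n) for n in("scene","top")}
def ray(n,px):
    c=CI[n]; p=cv2.undistortPoints(np.array([[px]],float),np.array(c["intrinsics"]),np.array(c["dist"]))[0,0]
    T=np.array(c["T"]); d=T[:3,:3]@[p[0],-p[1],-1]; return T[:3,3],d/np.linalg.norm(d)
def on(n,px,z):
    o,d=ray(n,px); return o+d*(z-o[2])/d[2]
def tri(pt,ps):   # top px, scene px -> point, miss
    a,d=ray("top",pt); b,e=ray("scene",ps)
    s=np.linalg.lstsq(np.c_[d,-e],b-a,rcond=None)[0]; p,q=a+s[0]*d,b+s[1]*e
    return (p+q)/2,np.linalg.norm(p-q)
def blobs(im,lo,hi,amin):
    m=cv2.inRange(cv2.cvtColor(im,cv2.COLOR_RGB2HSV),lo,hi)
    m=cv2.morphologyEx(m,cv2.MORPH_CLOSE,np.ones((3,3)))
    return [c for c in cv2.findContours(m,cv2.RETR_EXTERNAL,cv2.CHAIN_APPROX_NONE)[0] if cv2.contourArea(c)>amin]
E
python3 - <<'E'
from lib import *
p=get_tcp_pos(); movel([p[0],p[1],0.42],v=0.3)
im=read_camera("scene"); cv2.imwrite("pics/scene1.png",im[:,:,::-1])
cv2.imwrite("pics/c4.png",cv2.resize(im[190:290,280:420,::-1],None,fx=5,fy=5,interpolation=cv2.INTER_CUBIC))
t=cv2.imread("pics/top0.png")[:,:,::-1].copy()
h=lambda u,v:cv2.cvtColor(t,cv2.COLOR_RGB2HSV)[v,u]
print("hsv holder",h(117,180),h(137,233),"table",h(150,210),"cap",h(408,190),"lid",h(388,232),"carton",h(340,220))
for n,I in(("top",t),("scene",im)):
  for name,lo,hi,a in(("cap/blue",(95,90,60),(130,255,255),15),("holder",(80,18,40),(115,80,160),60)):
    for c in blobs(I,lo,hi,a):
        r=cv2.minAreaRect(c)
        print(n,name,np.round(r[0],1),np.round(r[1],1),round(r[2]),"area",cv2.contourArea(c), np.round(on(n,r[0],.012),3) )
E
```

```text
hsv holder [ 90  20 117] [ 87  20 115] table [ 45   3 151] cap [110 201 152] lid [ 45   3 151] carton [ 30   3 151]
top cap/blue [321.4 231. ] [28.1 16.8] 23 area 435.0 [ 0.44  -0.16   0.012]
top cap/blue [408.  189.5] [7. 8.] 90 area 49.0 [ 0.55  -0.404  0.012]
top cap/blue [ 24.7 121.6] [54.2 59.8] 7 area 2040.5 [0.772 0.698 0.012]
top holder [268.5 320. ] [38. 75.] 90 area 2526.0 [ 0.207 -0.014  0.012]
top holder [190.  233.1] [32.4 22.6] 13 area 668.5 [0.44  0.196 0.012]
top holder [136.5 233. ] [28. 39.] 90 area 1032.5 [0.442 0.343 0.012]
top holder [321.3 231. ] [29.5 17.9] 22 area 112.0 [ 0.44  -0.16   0.012]
top holder [123.  190.3] [21.7 21.7] 3 area 417.5 [0.561 0.385 0.012]
top holder [183.2 186.3] [28.4 29.3] 76 area 761.0 [0.569 0.216 0.012]
top holder [284.8 137.3] [21.  12.8] 42 area 71.0 [ 0.703 -0.066  0.012]
top holder [ 45.9 131.7] [27.5 67.6] 36 area 320.5 [0.738 0.627 0.012]
top holder [432.  104.5] [17. 30.] 90 area 260.5 [ 0.798 -0.493  0.012]
top holder [293.7  83.8] [21.3 10.7] 82 area 108.5 [ 0.862 -0.095  0.012]
scene cap/blue [396. 229.] [6. 8.] 90 area 45
[... 1318 characters left out ...]
] 9 area 351.5 [ 1.556 -0.334  0.012]
scene holder [317.7 157.2] [33.  62.9] 78 area 774.0 [0.983 0.315 0.012]
scene holder [ 70.6 163.5] [55.2 31.6] 68 area 1315.0 [0.275 0.966 0.012]
scene holder [356.2 139.6] [23.4 28.6] 43 area 160.5 [1.281 0.37  0.012]
scene holder [187.2 122.5] [19.7 15.2] 55 area 71.5 [0.965 1.204 0.012]
scene holder [101. 118.] [12. 60.] 90 area 521.0 [0.716 1.628 0.012]
scene holder [307.7 106.5] [50.1 30.8] 6 area 511.5 [1.632 1.015 0.012]
scene holder [381.9  77. ] [69.9 11.5] 1 area 461.5 [2.69  1.315 0.012]
scene holder [418.4  61. ] [54.9  9.5] 2 area 121.0 [3.541 1.585 0.012]
scene holder [385.    2.5] [ 5. 54.] 90 area 228.0 [1.4349e+01 1.0181e+01 1.2000e-02]
```

View pics/c4.png

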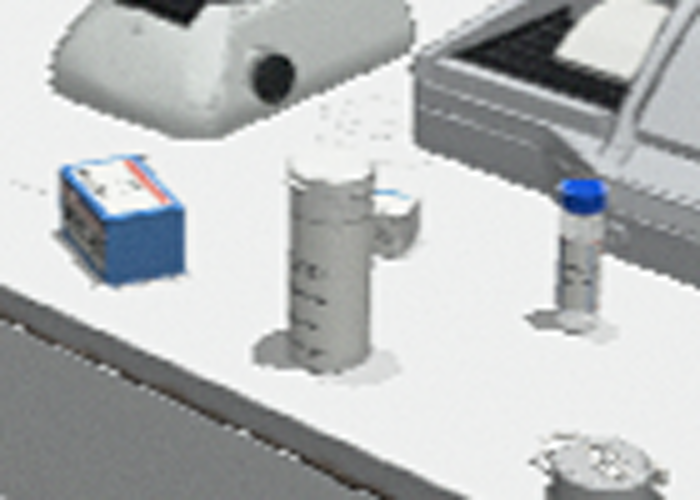

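The large carton, strip vial (lid centre ≈(332,165) in the crop), a visible part of the small carton, and the blue cap (583,187) show clearly. Now triangulate picked points and orient the rectangles.

```bash
python3 - <<'E'
from lib import *
c1=lambda x,y:(290+(x+.5)/4-.5,175+(y+.5)/4-.5)
c3=lambda x,y:(100+(x+.5)/4-.5,165+(y+.5)/4-.5)
c4=lambda x,y:(280+(x+.5)/5-.5,190+(y+.5)/5-.5)
c2=lambda x,y:(170+(x+.5)/3-.5,160+(y+.5)/3-.5)
for n,a,b in(("cap",c1(475,59),c4(583,187)),("lid",c1(394,230),c4(332,165)),
 ("large carton ctr",(321.4,231),c4(124,186)),("small carton far corner",c1(276,39),c4(419,203)),
 ("LR holder corner",c3(380,14),c2(300,90)),("SO corner",c3(438,243),c2(212,131)),("LO corner",c3(228,215),c2(144,99)),("SR corner",c3(145,57),c2(188,63))):
    p,e=tri(a,b); print(n,np.round(p,4),"miss",round(e,4))
print("cap@.077",on("top",c1(475,59),.077),"lid@.106",on("top",c1(394,230),.106))
t=cv2.imread("pics/top0.png")[:,:,::-1].copy()
def rect(name,r,z):
    P=np.array([on("top",q,z)[:2] for q in cv2.boxPoints(r)])
    e1,e2=(P[1]-P[0]+P[2]-P[3])/2,(P[2]-P[1]+P[3]-P[0])/2
    L=e1 if np.linalg.norm(e1)>np.linalg.norm(e2) else e2
    print(name,np.round(P.mean(0),4),"sides",np.round([np.linalg.norm(e1),np.linalg.norm(e2)],3),"long axis deg",round(np.degrees(np.arctan2(L[1],L[0]))%180,1))
for c in blobs(t,(80,18,40),(115,80,160),400):
    r=cv2.minAreaRect(c)
    if r[0][1]<300 and r[0][0]<200: rect("holder",r,.012)
for c in blobs(t,(95,90,60),(130,255,255),400)[:1]: rect("large carton",cv2.minAreaRect(c),.04)
S=np.array([c1(*p) for p in((212,109),(291,80),(276,38),(197,68))],np.float32)
rect("small carton",cv2.minAreaRect(S),.026)
E
```

```text
cap [ 0.5395 -0.3823  0.0767] miss 0.0011
lid [ 0.4276 -0.3145  0.1043] miss 0.0022
large carton ctr [ 0.4386 -0.1567  0.0396] miss 0.0005
small carton far corner [ 0.5628 -0.2625  0.0222] miss 0.005
LR holder corner [0.6186 0.1867 0.0089] miss 0.0035
SO corner [0.4585 0.1431 0.0188] miss 0.0025
LO corner [0.48   0.2897 0.0099] miss 0.0034
SR corner [0.591  0.3529 0.0077] miss 0.0051
cap@.077 [ 0.53983235 -0.38266562  0.077     ] lid@.106 [ 0.42826384 -0.31479393  0.106     ]
holder [0.4398 0.1957] sides [0.061 0.089] long axis deg 76.5
holder [0.4419 0.3436] sides [0.109 0.076] long axis deg 89.4
holder [0.5607 0.3855] sides [0.061 0.062] long axis deg 86.0
holder [0.5689 0.216 ] sides [0.081 0.08 ] long axis deg 103.2
large carton [ 0.4383 -0.1566] sides [0.044 0.074] long axis deg 65.7
small carton [ 0.5407 -0.2407] sides [0.058 0.03 ] long axis deg 109.2
```

```bash
cat >> lib.py <<'E'
def q(deg):
    f=np.radians(deg); y=np.array([np.cos(f),np.sin(f),0]); z=np.array([0,0,-1.]); x=np.cross(y,z)
    from scipy.spatial.transform import Rotation as R
    v=R.from_matrix(np.c_[x,y,z]).as_quat(); return [v[3],v[0],v[1],v[2]]
ZC=0.25
def log(s): print(s,"t",round(get_time(),1),"tcp",np.round(get_tcp_pos(),3),"grip",round(get_grip_width()*88,1),"mm F",np.round(get_ft_force(),1))
def pick(xy,deg,tip,zc=ZC,approach=0.15):
    move_pose([*xy,max(zc,approach)],q(deg)); command_gripper(1.0)
    movel([*xy,tip],v=0.15); command_gripper(0.0); log("gripped")
    movel([*xy,zc],v=0.2); log("lifted")
def cross(deg,to_left,zc=ZC):
    ys=(-.17,.12) if to_left else (.12,-.17)
    for y in ys: move_pose([.36,y,zc],q(deg))
def place(xy,deg,tip,zc=ZC):
    move_pose([*xy,zc],q(deg)); movel([*xy,tip+.012],v=0.2)
    hit=movel([*xy,tip-.003],v=0.03,until_force=4); log(f"hit {hit}")
    command_gripper(1.0); movel([*xy,zc],v=0.25); log("released")
E
python3 - <<'E'
from lib import *
c4=lambda x,y:(280+(x+.5)/5-.5,190+(y+.5)/5-.5)
for n,p in(("analyser left base",c4(418,160)),("right of it",c4(560,200)),("scope foot",c4(200,138)),("scope foot L",c4(55,85))): print(n,on("scene",p,0).round(3), on("scene",p,.02).round(3))
print("analyser front upper edge",[on("top",(u,168),z).round(3)[:2] for u in(345,400) for z in(.05,.1)])
for xy,d,z in(((.4385,-.1566),-24.3,.015),((.5407,-.2407),19.2,.01),((.5407,-.2407),-70.8,.01),((.5397,-.3825),90,.03),((.428,-.3147),0,.068),((.4419,.3436),-.6,.02),((.4398,.1957),-13.5,.016),((.4398,.1957),76.5,.016),((.4398,.1957),-103.5,.016),((.5607,.3855),90,.03),((.5689,.216),0,.07),((.36,-.17),0,.25),((.36,.12),0,.25),((.36,-.02),0,.25)):
    a=inverse_kinematics([*xy,z],q(d)); print(xy,d,None if a is None else np.round(a,2))
E
```

```text
analyser left base [ 0.643 -0.194  0.   ] [ 0.608 -0.222  0.02 ]
right of it [ 0.655 -0.286  0.   ] [ 0.619 -0.312  0.02 ]
scope foot [ 0.579 -0.079  0.   ] [ 0.546 -0.111  0.02 ]
scope foot L [0.577 0.044 0.   ] [0.544 0.009 0.02 ]
analyser front upper edge [array([ 0.604, -0.224]), array([ 0.593, -0.214]), array([ 0.603, -0.373]), array([ 0.592, -0.356])]
(0.4385, -0.1566) -24.3 [-0.37  0.57  2.08 -0.    0.5   0.06]
(0.5407, -0.2407) 19.2 [-0.44  0.68  1.8  -0.    0.66 -0.77]
(0.5407, -0.2407) -70.8 [-0.44  0.68  1.8  -0.    0.66  0.8 ]
(0.5397, -0.3825) 90 [-0.63  0.72  1.63 -0.    0.79 -2.21]
(0.428, -0.3147) 0 [-0.66  0.52  1.93 -0.    0.69 -0.66]
(0.4419, 0.3436) -0.6 [ 0.64  0.63  1.87 -0.    0.64  0.65]
(0.4398, 0.1957) -13.5 [ 0.39  0.58  2.04 -0.    0.52  0.63]
(0.4398, 0.1957) 76.5 [ 0.39  0.58  2.04 -0.    0.52 -0.94]
(0.4398, 0.1957) -103.5 [ 0.39  0.58  2.04 -0.    0.52  2.2 ]
(0.5607, 0.3855) 90 [ 0.58  0.74  1.58 -0.    0.82 -0.99]
(0.5689, 0.216) 0 [ 0.34  0.6   1.75 -0.    0.79  0.34]
(0.36, -0.17) 0 [-0.47  0.04  2.07 -0.    1.03 -0.47]
(0.36, 0.12) 0 [ 0.29  0.01  2.11 -0.    1.03  0.29]
(0.36, -0.02) 0 [-0.09 -0.03  2.14 -0.    1.03 -0.09]
```

```bash
python3 - <<'E'
from lib import *
move_pose([.38,-.30,.25],q(-24.3))
pick((.4335,-.1675),-24.3,.013)
cross(0,True); log("crossed")
place((.4418,.3316),-.6,.019)
E
```

```text
gripped t 5.8 tcp [ 0.433 -0.167  0.013] grip 45.3 mm F [-0.2  0.1  0.6]
lifted t 7.1 tcp [ 0.433 -0.167  0.249] grip 45.0 mm F [ 0.  -0.3 -1.8]
crossed t 8.8 tcp [0.36 0.12 0.25] grip 45.1 mm F [ 1.3 -0.5 -0.3]
hit True t 11.4 tcp [0.442 0.332 0.019] grip 44.8 mm F [ 0.6 -0.5  2.7]
released t 13.3 tcp [0.441 0.331 0.249] grip 87.8 mm F [ 0.5 -0.6 -0.4]
```

```bash
python3 - <<'E'
from lib import *
cross(0,False); move_pose([.40,-.30,.25],q(-70.8))
pick((.5407,-.2407),-70.8,.010)
movel([.40,-.30,.25],v=.3)
cross(0,True)
place((.4398,.1957),76.5,.016)
im=read_camera("top"); cv2.imwrite("pics/t2.png",cv2.resize(im[165:260,100:460,::-1],None,fx=2.2,fy=2.2,interpolation=cv2.INTER_CUBIC))
E
```

```text
gripped t 19.5 tcp [ 0.541 -0.241  0.01 ] grip 56.0 mm F [0.4 0.4 2. ]
lifted t 20.8 tcp [ 0.54  -0.24   0.249] grip 56.1 mm F [ 0.6  0.3 -1.3]
hit True t 26.4 tcp [0.44  0.196 0.016] grip 55.9 mm F [0.2 0.1 1.2]
released t 28.2 tcp [0.439 0.195 0.249] grip 88.2 mm F [-0.1 -0.5  0.2]
```

View pics/t2.png

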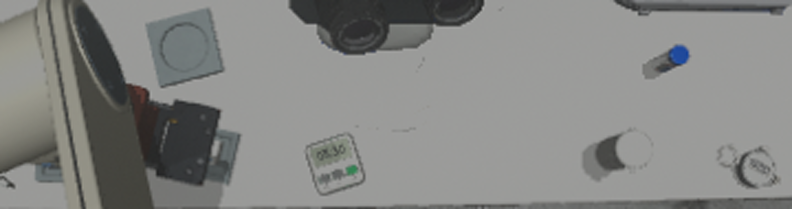

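```bash
python3 - <<'E'
from lib import *
cross(0,False)
pick((.428,-.3147),-36,.068)
cross(0,True); move_pose([.40,.24,.25],q(0))
place((.5689,.216),0,.074)
move_pose([.40,.24,.25],q(0)); cross(0,False)
im=read_camera("top"); cv2.imwrite("pics/t3.png",cv2.resize(im[165:260,100:230,::-1],None,fx=5,fy=5,interpolation=cv2.INTER_CUBIC))
E
```

```text
gripped t 33.5 tcp [ 0.428 -0.315  0.068] grip 42.7 mm F [-0.1 -0.   0.2]
lifted t 34.6 tcp [ 0.427 -0.314  0.249] grip 42.5 mm F [ 0.6  0.  -0.8]
hit True t 39.1 tcp [0.569 0.216 0.073] grip 42.7 mm F [0.1 0.5 1.8]
released t 40.8 tcp [0.568 0.216 0.249] grip 88.1 mm F [0.2 0.6 0.1]
```

View pics/t3.png

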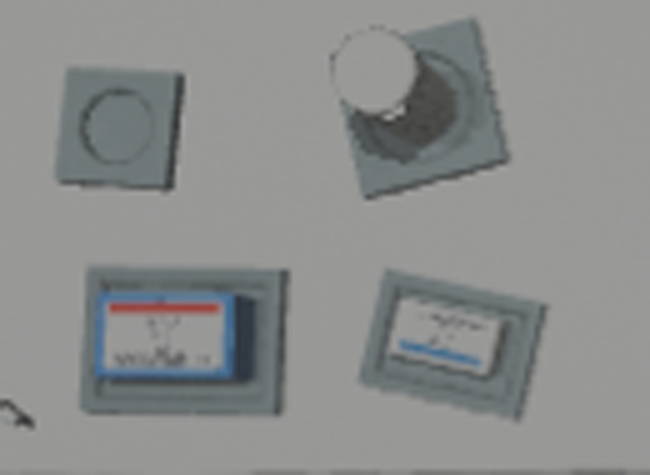

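Three things are seated: large carton (crop 165,335), small carton (450,335), strip vial lid (375,72); apparent leftward shift is parallax, to be checked numerically.

```bash
python3 - <<'E'
from lib import *
move_pose([.42,-.38,.25],q(-90))
pick((.5397,-.3825),-90,.030)
movel([.40,-.33,.25],v=.3)
cross(0,True); move_pose([.42,.36,.25],q(90))
place((.5607,.3855),90,.036)
move_pose([.40,.30,.25],q(0)); cross(0,False); move_pose([.36,-.30,.3],q(-36))
t=read_camera("top"); s=read_camera("scene")
cv2.imwrite("pics/t4.png",cv2.resize(t[165:260,100:230,::-1],None,fx=5,fy=5,interpolation=cv2.INTER_CUBIC))
cv2.imwrite("pics/s4.png",cv2.resize(s[130:240,160:300,::-1],None,fx=5,fy=5,interpolation=cv2.INTER_CUBIC))
log("end")
c5=lambda x,y:(100+(x+.5)/5-.5,165+(y+.5)/5-.5)
print("LC",on("top",c5(166,336),.046),"SC",on("top",c5(447,336),.032),"lid",on("top",c5(375,71),.112))
E
```

```text
gripped t 47.8 tcp [ 0.54  -0.383  0.03 ] grip 22.6 mm F [-0.3 -0.1 -0.7]
lifted t 49.1 tcp [ 0.539 -0.382  0.249] grip 22.6 mm F [ 0.1 -0.5 -0.7]
hit True t 55.4 tcp [0.561 0.386 0.036] grip 22.7 mm F [0.1 0.6 3.6]
released t 57.5 tcp [0.56  0.385 0.248] grip 88.2 mm F [-0.3 -0.1 -0.6]
end t 61.5 tcp [ 0.36  -0.298  0.299] grip 87.7 mm F [-0.1 -0.4 -0.3]
LC [0.44277811 0.34130795 0.046     ] SC [0.44201588 0.19383186 0.032     ] lid [0.56966159 0.21463905 0.112     ]
```

View pics/t4.png

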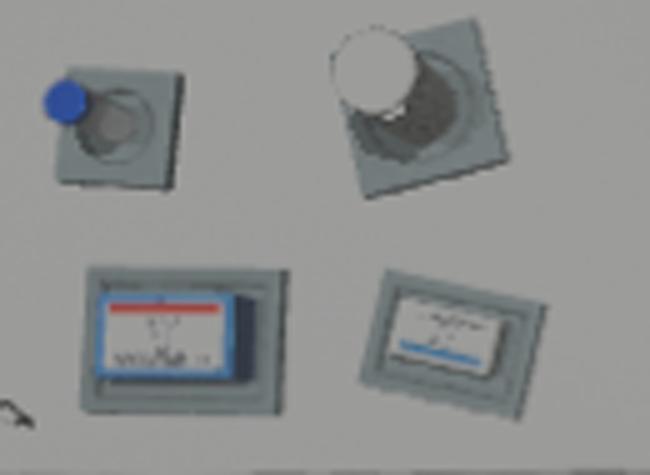

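View pics/s4.png

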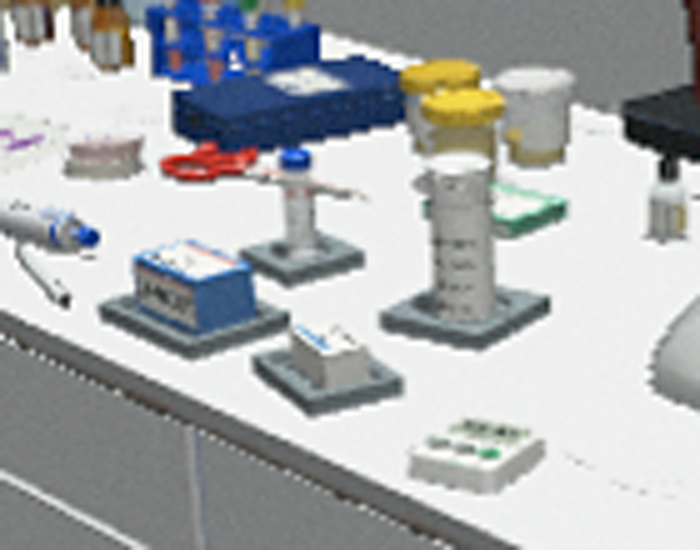

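All four stand upright in their holders: cap at (66,101) and lid at (375,72) in the top crop. The measured carton and lid centres are within 3 mm of the recess centres. The timer looks undisturbed.

```bash
python3 - <<'E'
from lib import *
print(on("top",(100+66.5/5-.5,165+101.5/5-.5),.083)); print(job_done())
E
```

```text
[0.56301317 0.38540052 0.083     ]
the job is handed in; nothing more can be done
None
```

I placed both vials and both cartons in their matching holders and handed the job in at about 62 s. Their measured centres are within 3 mm of the recess centres, and I never touched the timer or tally counter; the judge's verdict was not shown.

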